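# Park the pastry brush with its bristles under the dust hood

## Task

Put the pastry brush away: slide its bristle end straight in through the open mouth of the blue dust hood until the bristles are wholly under the roof, about 70 mm in, short of the back wall. Leave the brush lying flat on the board with its handle sticking straight out of the mouth, and let go of it.

Things in the scene. Friction and masses are not known exactly. Their poses are not given: they have to be found in the camera images.
- brush_middle (a point): Centre of the loose pastry brush, 6 mm above its underside: 212 mm long, 38 wide at the bristle end, 12 thick, 50 g; brown wooden handle, metal collar, pale bristles. x points along the brush to the bristles, z up. The handle, from 14 to 106 mm behind the centre (-x), is at most 20 mm wide, 11 thick; grip across it 20 mm behind the centre. Spatula and teaspoon are bystanders.
- bristle_tip (a point): Front end of the bristles of the pastry brush, half-way up: 106 mm from the brush's middle along its x. Same axes as brush_middle. The bristles and collar take up the last 69 mm behind it. The brush lies flat on a wooden pastry board, 18 mm thick, that lies fixed on the table (top at z = 0.018); the hood stands on the same board.
- hood_mouth (a point): Middle of the mouth of the fixed blue dust hood, level with the board's top. Hood 88 mm wide, 88 deep, 55 high; 4 mm thick roof, side walls and back wall, no floor; a 16 mm screw flange, 3 mm high, along each side. Only the mouth is open: 80 mm wide, 47 high, with a dark lip above. x points level into the hood (back wall 84 mm in), z up. The mouth faces roughly to the robot's left.

How it is judged:
By the outcome, as a careful person would: the job done as asked, in the order asked, and still so for the second after the job is handed in, with the robot touching nothing.
It also fails if it takes over 38 s, if anything falls off the work surface, if the arm or the gripper's body presses on something with over 40 N, if the wrist force passes 120 N, or if a joint passes its speed limit or range.

## Robot

A 6-joint arm with a two-finger parallel gripper is mounted at the origin on the work surface; the furniture and walls round the work are solid. World frame = base frame: x ahead of the robot, y to its left, z up, the work surface at z = 0. Lengths are in m, angles in rad, forces in N, time in s.
With the tool pointing down it reaches from about 0.375 to 0.9 m from the base axis. Payload 3.1 kg.
Tool frame: the origin (TCP) lies on the centre line of the jaws, within the pads' length; the fingertips stand 11 mm ahead of it and the grasp point (between the pads) lies 8 mm behind it; x points along the fingers, y is the direction in which the jaws open and shut, and the axes are right-handed (so a half turn about x gives the same grasp; the last joint's range is limited). The gripper opens to 87 mm and grips with 3 to 60 N. Pads are 19 mm wide; open, the fingers measure 117 mm over their backs; the gripper's body (75 mm by 190 mm) begins 51 mm behind the grasp point.
Start: joints at [-1.476, 0.527, 1.433, -0, 1.181, -0.178], TCP at [0.169, -0.602, 0.234] pointing down, gripper open.
Joint ranges: [-3.08, 3.08], [-0.75, 2.2], [0.22, 2.44], [-1.43, 4.57], [0, 2.65], [-2.85, 2.85]. Speed limits (rad/s): [2.79, 2.79, 3.14, 3.14, 3.14, 3.14].

## Interface

Orientations are given as a unit quaternion [x, y, z, w].
In Python, from rig import robot, camera, camera_info gives the robot as it stands.
- The arm moves only by the shell command python3 -m inch 'ROWS' [FORCE]. ROWS is JSON, a list that holds one entry, the list of rows, each a list of 5 numbers: the shift along the tool's x, y, z in cm, then the turn about the tool's x in rad, then the opening, from 0 (shut) to 1 (fully open). A call has 1 to 8 rows; each row shifts and turns the pose as measured when the row begins, along the tool's axes as they then stand; what a row does not reach is not made up. A row lasts 1/12 s, in which the tool goes at most 41.7 mm and 7.16 degrees, less where a joint would pass 70% of its speed; a pose out of reach is approached as far as the arm can. A call with a gripper value outside its range is refused whole. The fingers move at their own pace and stop on an object; FORCE is the grip in N (left out, the last holds). Time passes only in rows, so rows that do not move let the fingers close. It gives the time, the measured TCP pose, the force and the opening at its end, in the units of the state.
- robot.get_obs(): the state, without advancing time (a new reading comes with each control period).
- camera(name): name is "scene" or "top" or "wrist"; returns the picture (480x640x3 uint8, red, green, blue); there is no depth.
- camera_info(name): a dict with "camera_matrix" (3x3 intrinsics, pixels), "rvec" (rotation vector, rad) and "tvec" (3), from world to camera coordinates, as OpenCV has them. Camera axes: x right, y down, z forward; pixel columns grow to the right and rows downward; lengths in m; the calibration is good to about 2 mm. A picture is of the moment at which its call begins: read the wrist's pose just before it. camera_info takes no time and is no camera call; for the wrist camera it gives the pose at the moment of the call.
- robot.hand_in(): hands the job in, once; it reports no verdict.
The state is a dict: "time": time; "q": joint angles; "joint_velocities": joint speeds; "joint_torque": joint torques, N m; "position": TCP position; "tool_rot": TCP orientation; "ft_force": force on the tool from outside, world axes, zero at the start; "moment": the same for the moment, N m; "grip_width": finger opening in m.
Only numpy, scipy, OpenCV 4.12 (cv2) and the standard library are available. Lean on these libraries where they do the work, as an engineer would, in place of code of your own. Each camera call takes 0.05 s, during which the arm holds its last target. There are 200 camera calls.

## Working session

There is one attempt and no reset: what is moved stays moved. The work goes in short steps, Python scripts to look and compute and a shell command to move; the robot and the scene stay as the last step left them, time stands still between calls to the robot, and variables do not carry over. Pictures are saved under pics/ and viewed, about 8 in all and at most 12, crops included, and the job is handed in when it is done.

```bash
mkdir -p pics
cat > h.py <<'E'
import numpy as np, cv2
from rig import robot, camera, camera_info
from scipy.spatial.transform import Rotation as R
def snap(name,fn):
    ci=camera_info(name); im=camera(name); cv2.imwrite(fn,im[:,:,::-1]); np.savez(fn[:-4]+'.npz',K=ci['camera_matrix'],r=ci['rvec'],t=ci['tvec'],im=im)
def unproj(fn,px,z):
    d=np.load(fn[:-4]+'.npz'); Rm=R.from_rotvec(np.ravel(d['r'])).as_matrix(); t=np.ravel(d['t'])
    c=-Rm.T@t; out=[]
    for i,p in enumerate(px):
        zz=z[i] if np.ndim(z) else z
        v=Rm.T@np.linalg.inv(d['K'])@np.array([p[0],p[1],1.]); out.append(c+v*(zz-c[2])/v[2])
    return np.array(out)
def proj(fn,P):
    d=np.load(fn[:-4]+'.npz'); return cv2.projectPoints(np.array(P,float),d['r'],d['t'],d['K'],None)[0][:,0]
E
python3 - <<'E'
from h import *
snap('top','pics/top.png'); snap('scene','pics/scene.png')
o=robot.get_obs(); print(o['time'],o['position'],o['tool_rot'],R.from_quat(o['tool_rot']).as_matrix().round(3))
E
```

```text
0.1 [ 0.16895093 -0.60106825  0.23266271] [ 0.70051904  0.09719559 -0.70046149  0.0958112 ] [[-0.     0.27  -0.963]
 [ 0.002 -0.963 -0.27 ]
 [-1.    -0.002 -0.   ]]
```

View pics/top.png

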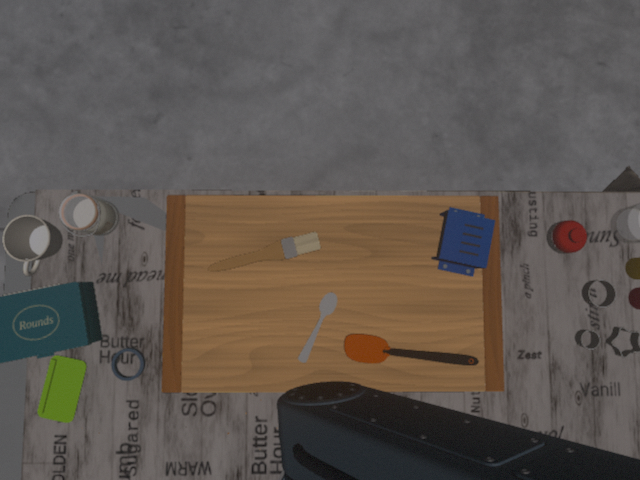

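View pics/scene.png

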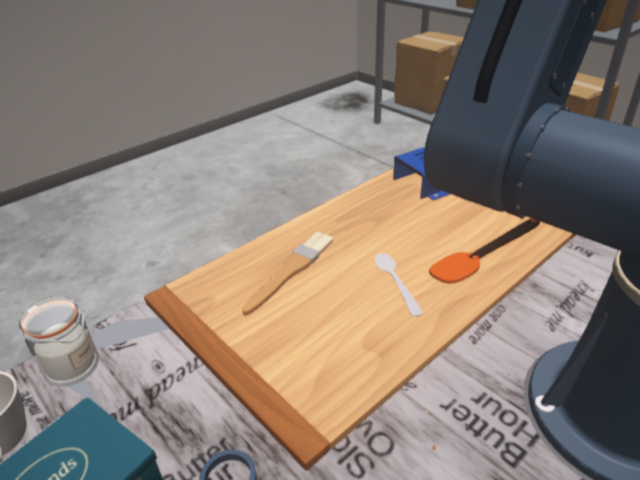

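Top view: brush from about (208,268) to (320,238). The hood's mouth faces left at about x=437, y≈238. Next I enlarge both.

Run:
```python
from h import *
im=cv2.imread('pics/top.png')
a=cv2.resize(im[220:290,195:335],None,fx=5,fy=5,interpolation=cv2.INTER_CUBIC)  #700x350
b=cv2.resize(im[200:283,420:510],None,fx=6,fy=6,interpolation=cv2.INTER_CUBIC)[:, :]
b=cv2.resize(im[200:285,420:505],(250*1,250),interpolation=cv2.INTER_CUBIC)
c=np.zeros((600,700,3),np.uint8); c[:350]=a; c[350:600,:250]=b
cv2.imwrite('pics/crop1.png',c)
print(unproj('pics/top.png',[(208,268),(320,238),(437,238)],[.024,.024,.073]))
```

```text
[[ 0.42492651  0.23119481  0.024     ]
 [ 0.48095018  0.02390336  0.024     ]
 [ 0.47741661 -0.18247546  0.073     ]]
```

View pics/crop1.png

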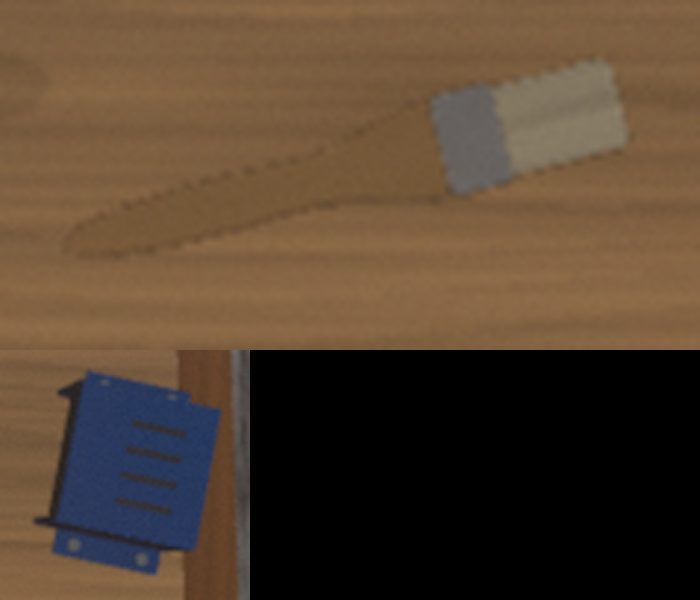

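Run:
```python
from h import *
f='pics/top.png'
b=lambda p:(420+p[0]*85/250,200+(p[1]-350)*85/250)
br=unproj(f,[(318,240.8),(208,269)],.024); print(br,np.linalg.norm(br[0]-br[1]),np.degrees(np.arctan2(*(br[0]-br[1])[[1,0]])), br.mean(0))
h=unproj(f,[b(p) for p in [(220,408),(195,550),(50,525),(78,385),(53,550),(155,573),(88,372),(188,395)]],[.073]*4+[.021]*4); print(h)
for i,j in [(0,1),(2,1),(3,0),(4,5),(6,7),(4,6),(5,7)]:
    d=h[j]-h[i]; print(i,j,np.linalg.norm(d),np.degrees(np.arctan2(d[1],d[0])))
```

```text
[[0.47570104 0.02763614 0.024     ]
 [0.42307996 0.23115902 0.024     ]] 0.21021546452340623 -75.50356738810395 [0.4493905  0.12939758 0.024     ]
[[ 0.51022648 -0.28648028  0.073     ]
 [ 0.42444396 -0.26881356  0.073     ]
 [ 0.43936577 -0.18171799  0.073     ]
 [ 0.52403373 -0.20041885  0.073     ]
 [ 0.42518703 -0.19720167  0.021     ]
 [ 0.41060687 -0.26213566  0.021     ]
 [ 0.539538   -0.2221269   0.021     ]
 [ 0.52478612 -0.28647513  0.021     ]]
0 1 0.08758283762372442 168.3627702752236
2 1 0.08836457373915264 -99.7219149988713
3 0 0.08716197490053702 -99.11456303540815
4 5 0.06655076062470676 -102.65519396783652
6 7 0.0660175172274533 -102.91198138064458
4 6 0.1170359378108387 -12.296500454837735
5 7 0.11674463995988721 -12.033565720542452
```

```bash
cat > plan.py <<'E'
import sys
from h import *
# args: x y z psi_deg(tool y heading) [rows]
def plan(p,psi,n=None):
    o=robot.get_obs(); x=np.array(o['position']); M=R.from_quat(o['tool_rot']).as_matrix()
    cur=np.degrees(np.arctan2(M[1,1],M[0,1])); dp=(psi-cur+180)%360-180
    D=np.array(p)-x
    k=max(int(np.ceil(np.linalg.norm(D)/.038)),int(np.ceil(abs(dp)/6.5)),1) if n is None else n
    print('t',round(o['time'],2),'pos',x.round(4),'psi',round(cur,2),'tilt',M[:,0].round(3),'w',round(o['grip_width'],4),'F',np.round(o['ft_force'],1),'D mm',(D*1e3).round(1),'dpsi',round(dp,1),'rows',k)
    Rw=M
    for i in range(k):
        s=Rw.T@(D/k)*100; a=-np.radians(dp/k); print([*s.round(2),round(a,3)])
        Rw=Rw@R.from_rotvec([a,0,0]).as_matrix()
if __name__=='__main__':
    a=list(map(float,sys.argv[1:])); plan(a[:3],a[3],int(a[4]) if len(a)>4 else None)
E
python3 plan.py .44 -.17 .25 -11.5
```

```text
t 0.1 pos [ 0.169  -0.6011  0.2327] psi -74.31 tilt [-0.     0.002 -1.   ] w 0.087 F [ 1.   0.1 -0.2] D mm [271.  431.1  17.3] dpsi 62.8 rows 14
[np.float64(-0.12), np.float64(-2.44), np.float64(-2.7), np.float64(-0.078)]
[np.float64(-0.12), np.float64(-2.22), np.float64(-2.88), np.float64(-0.078)]
[np.float64(-0.12), np.float64(-1.99), np.float64(-3.04), np.float64(-0.078)]
[np.float64(-0.12), np.float64(-1.75), np.float64(-3.19), np.float64(-0.078)]
[np.float64(-0.12), np.float64(-1.49), np.float64(-3.32), np.float64(-0.078)]
[np.float64(-0.12), np.float64(-1.23), np.float64(-3.42), np.float64(-0.078)]
[np.float64(-0.12), np.float64(-0.96), np.float64(-3.51), np.float64(-0.078)]
[np.float64(-0.12), np.float64(-0.68), np.float64(-3.57), np.float64(-0.078)]
[np.float64(-0.12), np.float64(-0.4), np.float64(-3.62), np.float64(-0.078)]
[np.float64(-0.12), np.float64(-0.11), np.float64(-3.64), np.float64(-0.078)]
[np.float64(-0.12), np.float64(0.17), np.float64(-3.63), np.float64(-0.078)]
[np.float64(-0.12), np.float64(0.46), np.float64(-3.61), np.float64(-0.078)]
[np.float64(-0.12), np.float64(0.74), np.float64(-3.56), np.float64(-0.078)]
[np.float64(-0.12), np.float64(1.01), np.float64(-3.49), np.float64(-0.078)]
```

```bash
sed -i 's/print(\[\*s.round(2),round(a,3)\])/print([float(v) for v in [*s.round(2),round(a,3)]])/' plan.py
python3 -m inch '[[[-0.1,-2.4,-2.7,-0.08,1],[-0.1,-2.2,-2.9,-0.08,1],[-0.1,-2,-3,-0.08,1],[-0.1,-1.8,-3.2,-0.08,1],[-0.1,-1.5,-3.3,-0.08,1],[-0.1,-1.2,-3.4,-0.08,1],[-0.1,-1,-3.5,-0.08,1],[-0.1,-0.7,-3.6,-0.08,1]]]'
python3 plan.py .44 -.17 .25 -11.5
```

```text
time: 0.77
position: [0.3195, -0.3494, 0.2361]
tool_rot: [-0.631, -0.318, 0.633, -0.316]
ft_force: [-0.1, -0.0, 0.5]
grip_width: 0.0871
t 0.77 pos [ 0.3195 -0.3494  0.2361] psi -36.72 tilt [-0.002  0.001 -1.   ] w 0.0871 F [-0.1 -0.   0.5] D mm [120.5 179.4  13.9] dpsi 25.2 rows 6
[-0.23, -0.18, -3.6, -0.073]
[-0.23, 0.09, -3.6, -0.073]
[-0.23, 0.35, -3.58, -0.073]
[-0.23, 0.61, -3.55, -0.073]
[-0.23, 0.87, -3.5, -0.073]
[-0.23, 1.12, -3.42, -0.073]
```

```bash
python3 -m inch '[[[-0.2,-0.2,-3.6,-0.07,1],[-0.2,0.1,-3.6,-0.07,1],[-0.2,0.4,-3.6,-0.07,1],[-0.2,0.6,-3.6,-0.07,1],[-0.2,0.9,-3.5,-0.07,1],[-0.2,1.1,-3.4,-0.07,1],[0,0,0,0,1]]]'
python3 - <<'E'
from h import *
snap('wrist','pics/w1.png')
E
python3 plan.py .444 .149 .12 14.5
```

```text
time: 1.35
position: [0.4449, -0.1529, 0.2476]
tool_rot: [0.546, 0.452, -0.545, 0.447]
ft_force: [0.4, 0.0, -0.2]
grip_width: 0.087
t 1.4 pos [ 0.4437 -0.1548  0.2473] psi -11.17 tilt [-0.005  0.006 -1.   ] w 0.0874 F [ 0.8  0.6 -0.2] D mm [ 3.000e-01  3.038e+02 -1.273e+02] dpsi 25.7 rows 9
[1.43, -0.64, -3.31, -0.05]
[1.43, -0.48, -3.33, -0.05]
[1.43, -0.31, -3.35, -0.05]
[1.43, -0.14, -3.36, -0.05]
[1.43, 0.02, -3.37, -0.05]
[1.43, 0.19, -3.36, -0.05]
[1.43, 0.36, -3.35, -0.05]
[1.43, 0.53, -3.33, -0.05]
[1.43, 0.69, -3.3, -0.05]
```

View pics/w1.png

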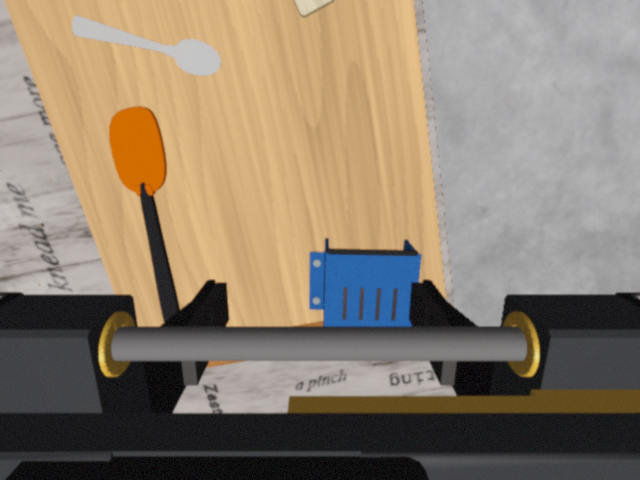

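Run:
```python
from h import *
f='pics/w1.png'
h=unproj(f,[(326,252),(418,254),(324,327),(310,252),(310,309)],[.073]*3+[.021]*2); print(h.round(4))
for i,j in [(0,1),(0,2),(3,4)]:
    d=h[j]-h[i]; print(np.linalg.norm(d),np.degrees(np.arctan2(d[1],d[0])))
print((h[0]+h[1])/2)
u=np.array([np.cos(np.radians(-101.5)),np.sin(np.radians(-101.5)),0])
m=np.array([.4835,-.192,.073]); n=np.array([-u[1],u[0],0])
print(proj(f,[m+.044*n,m-.044*n,m-.044*n+.088*u]), np.load(f[:-4]+'.npz')['K'])
```

```text
[[ 0.4447 -0.1807  0.073 ]
 [ 0.5278 -0.1989  0.073 ]
 [ 0.4282 -0.2563  0.073 ]
 [ 0.4254 -0.194   0.021 ]
 [ 0.4121 -0.2597  0.021 ]]
0.08512900796485681 -12.337537320123626
0.0773546945587285 -102.26326782435102
0.06712962633084509 -101.48972868117295
[ 0.48625624 -0.1898198   0.073     ]
[[416.92838384 256.11147418]
 [321.96009324 255.36725629]
 [321.15574893 339.58907535]] [[371.39703155   0.         318.60954316]
 [  0.         371.39703155 240.69258736]
 [  0.           0.           1.        ]]
```

```bash
python3 -m inch '[[[0,-0.6,-3.3,-0.05,1],[0.5,-0.5,-3.3,-0.05,1],[1,-0.3,-3.4,-0.05,1],[1.4,-0.1,-3.4,-0.05,1],[1.4,0,-3.4,-0.05,1],[1.4,0.2,-3.4,-0.05,1],[1.4,0.4,-3.3,-0.05,1],[1.4,0.5,-3.3,-0.05,1]]]'
python3 plan.py .444 .149 .12 14.5
```

```text
time: 2.07
position: [0.4496, 0.1088, 0.1609]
tool_rot: [0.447, 0.544, -0.448, 0.55]
ft_force: [0.9, -0.2, 0.2]
grip_width: 0.0872
t 2.07 pos [0.4496 0.1088 0.1609] psi 11.39 tilt [ 0.005 -0.006 -1.   ] w 0.0872 F [ 0.9 -0.2  0.2] D mm [ -5.6  40.2 -40.9] dpsi 3.1 rows 2
[2.03, 0.12, -2.04, -0.027]
[2.03, 0.17, -2.04, -0.027]
```

```bash
python3 -m inch '[[[2,0.1,-2,-0.03,1],[2,0.2,-2,-0.03,1],[2.5,0,0,0,1],[0,0,0,0,1]]]'
python3 - <<'E'
from h import *
snap('wrist','pics/w2.png')
E
python3 plan.py .444 .149 .031 14.5 3
```

```text
time: 2.4
position: [0.4434, 0.1508, 0.0909]
tool_rot: [0.429, 0.559, -0.431, 0.564]
ft_force: [-0.7, -0.2, -0.2]
grip_width: 0.0872
t 2.45 pos [0.4443 0.1507 0.0925] psi 15.09 tilt [ 0.005 -0.007 -1.   ] w 0.0869 F [ 0.4  0.5 -0.3] D mm [ -0.3  -1.7 -61.5] dpsi -0.6 rows 3
[2.05, -0.03, 0.04, 0.003]
[2.05, -0.03, 0.04, 0.003]
[2.05, -0.03, 0.04, 0.003]
```

View pics/w2.png

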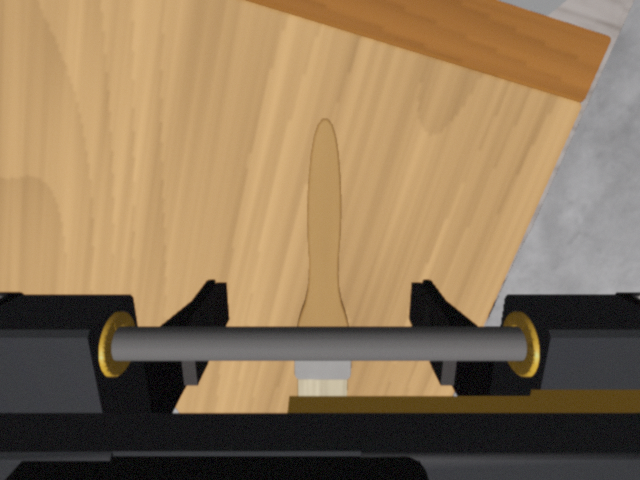

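The brush sits centred between the fingers and aligned, with the handle end at (325,119) and the collar at about (323,368). I'll check those and go down.

```bash
python3 - <<'E'
from h import *
e=unproj('pics/w2.png',[(325,119),(323,360)],[.024,.03]); print(e); u=np.array([np.cos(np.radians(-75.2)),np.sin(np.radians(-75.2)),0]); print('grip',e[0]+.086*u, 'from collar', e[1]-.057*u)
E
python3 -m inch '[[[2,0,0,0,1],[2,0,0,0,1],[1.7,0,0,0,1],[0,0,0,0,1]]]'; python3 plan.py .444 .149 .031 14.5 1
```

```text
[[0.42460792 0.23364694 0.024     ]
 [0.46340302 0.08686684 0.03      ]]
grip [0.44657626 0.15050013 0.024     ] from collar [0.44884261 0.14197577 0.03      ]
time: 2.78
position: [0.4504, 0.1461, 0.0384]
tool_rot: [0.434, 0.554, -0.431, 0.565]
ft_force: [-0.7, -0.6, -0.5]
grip_width: 0.087
t 2.78 pos [0.4504 0.1461 0.0384] psi 14.64 tilt [ 0.015 -0.007 -1.   ] w 0.087 F [-0.7 -0.6 -0.5] D mm [-6.4  2.9 -7.4] dpsi -0.1 rows 1
[0.73, -0.55, -0.45, 0.002]
```

```bash
python3 -m inch '[[[0.6,-0.3,-0.4,0,1],[0.1,0,0,0,1],[0,0,0,0,1]]]'; python3 plan.py .446 .150 .031 14.5 1
```

```text
time: 3.03
position: [0.4492, 0.147, 0.034]
tool_rot: [0.436, 0.552, -0.431, 0.565]
ft_force: [-0.1, 0.6, 0.0]
grip_width: 0.087
t 3.03 pos [0.4492 0.147  0.034 ] psi 14.35 tilt [ 0.02  -0.007 -1.   ] w 0.087 F [-0.1  0.6  0. ] D mm [-3.2  3.  -3. ] dpsi 0.2 rows 1
[0.29, -0.24, -0.38, -0.003]
```

```bash
python3 -m inch '[[[0.3,-0.2,-0.3,0,1],[0,0,0,0,1],[0,0,0,0,0],[0,0,0,0,0],[0,0,0,0,0],[0,0,0,0,0],[0,0,0,0,0],[0,0,0,0,0]]]' 25; python3 plan.py .446 .150 .031 14.5 1
```

```text
time: 3.7
position: [0.4483, 0.1498, 0.0343]
tool_rot: [0.438, 0.55, -0.43, 0.567]
ft_force: [0.2, 0.5, 0.6]
grip_width: 0.0553
t 3.7 pos [0.4483 0.1498 0.0343] psi 14.36 tilt [ 0.026 -0.006 -1.   ] w 0.0553 F [0.2 0.5 0.6] D mm [-2.3  0.2 -3.3] dpsi 0.1 rows 1
[0.32, -0.22, -0.08, -0.002]
```

```bash
python3 -m inch '[[[0.2,0,0,0,0],[0.2,0,0,0,0],[0,0,0,0,0],[0,0,0,0,0],[0,0,0,0,0],[0,0,0,0,0],[0,0,0,0,0],[0,0,0,0,0]]]'; python3 -m inch '[[[0,0,0,0,0],[0,0,0,0,0],[0,0,0,0,0],[0,0,0,0,0]]]'; python3 plan.py .446 .150 .031 14.5 1
```

```text
time: 4.37
position: [0.4441, 0.1493, 0.0296]
tool_rot: [0.435, 0.552, -0.432, 0.565]
ft_force: [-1.9, -0.5, 1.3]
grip_width: 0.018
time: 4.7
position: [0.4441, 0.1493, 0.0296]
tool_rot: [0.435, 0.552, -0.432, 0.565]
ft_force: [-1.7, 0.8, 3.0]
grip_width: 0.0181
t 4.7 pos [0.4441 0.1493 0.0296] psi 14.38 tilt [ 0.017 -0.007 -1.   ] w 0.0181 F [-1.7  0.8  3. ] D mm [1.9 0.7 1.4] dpsi 0.1 rows 1
[-0.13, 0.2, -0.02, -0.002]
```

```bash
python3 -m inch '[[[-0.8,0,0,0,0],[-0.8,0,0,0,0],[0,0,0,0,0]]]'; python3 plan.py .519 -.0285 .048 -11.8 8
```

```text
time: 4.95
position: [0.4458, 0.1497, 0.0466]
tool_rot: [0.436, 0.551, -0.431, 0.566]
ft_force: [0.8, 0.1, -1.0]
grip_width: 0.018
t 4.95 pos [0.4458 0.1497 0.0466] psi 14.36 tilt [ 0.021 -0.007 -1.   ] w 0.018 F [ 0.8  0.1 -1. ] D mm [  73.2 -178.2    1.4] dpsi -26.2 rows 8
[0.02, 0.33, 2.38, 0.057]
[0.02, 0.47, 2.36, 0.057]
[0.02, 0.6, 2.33, 0.057]
[0.02, 0.74, 2.29, 0.057]
[0.02, 0.87, 2.25, 0.057]
[0.02, 0.99, 2.19, 0.057]
[0.02, 1.12, 2.13, 0.057]
[0.02, 1.24, 2.07, 0.057]
```

```bash
python3 -m inch '[[[0,0.3,2.4,0.057,0],[0,0.5,2.4,0.057,0],[0,0.6,2.3,0.057,0],[0,0.7,2.3,0.057,0],[0,0.9,2.2,0.057,0],[0,1,2.2,0.057,0],[0,1.1,2.1,0.057,0],[0,0,0,0,0]]]'; python3 plan.py .519 -.0285 .044 -11.8 1
python3 - <<'E'
from h import *
snap('top','pics/t2.png'); im=cv2.imread('pics/t2.png')
cv2.imwrite('pics/t2c.png',cv2.resize(im[170:300,270:510],None,fx=3.3,fy=3.3,interpolation=cv2.INTER_CUBIC))
E
```

```text
time: 5.62
position: [0.5185, -0.0122, 0.0538]
tool_rot: [0.547, 0.446, -0.53, 0.469]
ft_force: [0.7, -0.3, 0.0]
grip_width: 0.0183
t 5.62 pos [ 0.5185 -0.0122  0.0538] psi -9.3 tilt [ 0.039 -0.009 -0.999] w 0.0183 F [ 0.7 -0.3  0. ] D mm [  0.5 -16.3  -9.8] dpsi -2.5 rows 1
[0.99, 0.27, 1.6, 0.044]
```

View pics/t2c.png

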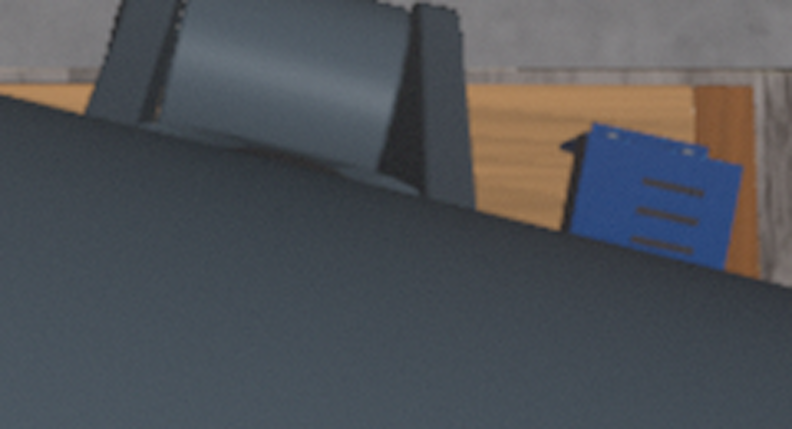

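The arm hides the brush from the top camera. I'll move to the staging pose and use the wrist and scene cameras there.

```bash
python3 -m inch '[[[0.6,0.3,1.6,0.044,0],[0,0,0,0,0]]]'; python3 plan.py .519 -.0285 .044 -11.8 1
python3 - <<'E'
from h import *
snap('wrist','pics/w3.png'); snap('scene','pics/s3.png')
a=cv2.imread('pics/w3.png')[60:420,120:520]; b=cv2.imread('pics/s3.png')[100:300,250:510]
c=np.zeros((600,800,3),np.uint8); c[:360,:400]=a; c[:308,400:]=cv2.resize(b,(400,308),interpolation=cv2.INTER_CUBIC)
cv2.imwrite('pics/c3.png',c[:365])
E
```

```text
time: 5.83
position: [0.5174, -0.0267, 0.0482]
tool_rot: [0.557, 0.436, -0.54, 0.457]
ft_force: [-0.2, -0.5, -0.5]
grip_width: 0.0184
t 5.83 pos [ 0.5174 -0.0267  0.0482] psi -11.75 tilt [ 0.037 -0.008 -0.999] w 0.0184 F [-0.2 -0.5 -0.5] D mm [ 1.6 -1.8 -4.2] dpsi -0.1 rows 1
[0.43, 0.18, 0.15, 0.001]
```

View pics/c3.png

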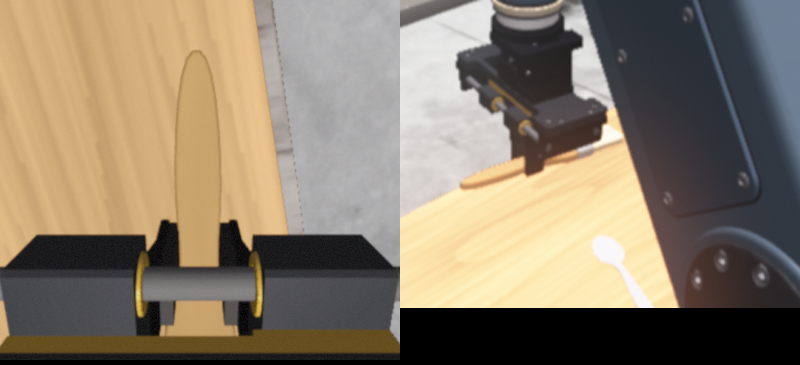

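```bash
python3 - <<'E'
from h import *
f='pics/w3.png'
e=unproj(f,[(316,110),(318,310)],[.0425,.0475]); print(e)
T=np.array([.5174,-.0267,.0425])
for a,b in [(e[0],T),(e[0],e[1])]:
    d=b-a; print(np.linalg.norm(d),np.degrees(np.arctan2(d[1],d[0])))
m=np.array([.485,-.191]);u=np.array([np.cos(np.radians(-101.8)),np.sin(np.radians(-101.8))])
print((T[:2]-m)@u,(T[:2]-m)@np.array([-u[1],u[0]]))
E
python3 plan.py .496 -.138 .044 -11.8 6
```

```text
[[ 0.53358873  0.05857336  0.0425    ]
 [ 0.5165349  -0.02577103  0.0475    ]]
0.08679643827793669 -100.74940339625479
0.08619634517898542 -101.43068837468793
-0.16745358405321886 -0.0018833979217275736
t 5.93 pos [ 0.5159 -0.0245  0.0485] psi -11.6 tilt [ 0.035 -0.007 -0.999] w 0.0184 F [ 0.1  0.4 -0.4] D mm [ -19.9 -113.5   -4.5] dpsi -0.2 rows 6
[0.08, 0.05, 1.92, 0.001]
[0.08, 0.05, 1.92, 0.001]
[0.08, 0.05, 1.92, 0.001]
[0.08, 0.06, 1.92, 0.001]
[0.08, 0.06, 1.92, 0.001]
[0.08, 0.06, 1.92, 0.001]
```

```bash
python3 -m inch '[[[0.3,0.1,1.6,0,0],[0.3,0.1,1.6,0,0],[0.1,0.1,1.6,0,0],[0.1,0.1,1.6,0,0],[0,0,0,0,0]]]'; python3 plan.py .496 -.138 .034 -11.8 4
```

```text
time: 6.35
position: [0.5048, -0.0819, 0.0412]
tool_rot: [0.552, 0.443, -0.537, 0.459]
ft_force: [-0.2, -0.7, -0.8]
grip_width: 0.0178
t 6.35 pos [ 0.5048 -0.0819  0.0412] psi -10.75 tilt [ 0.031 -0.004 -0.999] w 0.0178 F [-0.2 -0.7 -0.8] D mm [ -8.8 -56.1  -7.2] dpsi -1.0 rows 4
[0.18, 0.04, 1.42, 0.005]
[0.18, 0.05, 1.42, 0.005]
[0.18, 0.05, 1.42, 0.005]
[0.18, 0.06, 1.42, 0.005]
```

```bash
python3 -m inch '[[[0.2,0,1.4,0.01,0],[0.2,0,1.4,0.01,0],[0.2,0,1.4,0,0],[0,0,1.2,0,0],[0,0,0,0,0]]]'; python3 plan.py .496 -.138 .030 -11.8 1
```

```text
time: 6.77
position: [0.4925, -0.1305, 0.0355]
tool_rot: [0.555, 0.441, -0.54, 0.454]
ft_force: [-0.1, 0.0, -0.5]
grip_width: 0.0181
t 6.77 pos [ 0.4925 -0.1305  0.0355] psi -11.5 tilt [ 0.029 -0.001 -1.   ] w 0.0181 F [-0.1  0.  -0.5] D mm [ 3.5 -7.5 -5.5] dpsi -0.3 rows 1
[0.56, 0.47, 0.67, 0.005]
```

```bash
python3 -m inch '[[[0.2,0.4,0.9,0,0],[0.2,0,0,0,0],[0,0,0,0,0]]]'; python3 plan.py .496 -.138 .030 -11.8 1
python3 - <<'E'
from h import *
snap('wrist','pics/w4.png');
E
```

```text
time: 7.02
position: [0.4947, -0.1388, 0.0315]
tool_rot: [0.555, 0.441, -0.539, 0.454]
ft_force: [-0.5, -0.3, 0.2]
grip_width: 0.0181
t 7.02 pos [ 0.4947 -0.1388  0.0315] psi -11.42 tilt [ 0.028  0.    -1.   ] w 0.0181 F [-0.5 -0.3  0.2] D mm [ 1.3  0.8 -1.5] dpsi -0.4 rows 1
[0.15, 0.11, -0.11, 0.007]
```

View pics/w4.png

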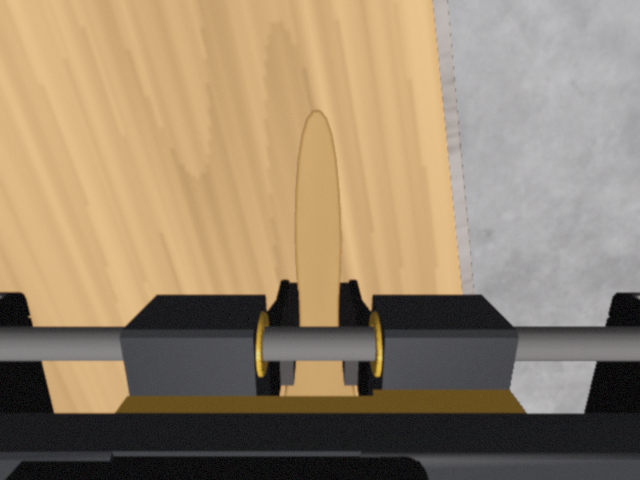

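Handle is still straight in the jaws (end at (316,110)). Set it down and open.

```bash
python3 -m inch '[[[0.2,0,0,0.01,0],[0,0,0,0,0],[0,0,0,0,1],[0,0,0,0,1],[0,0,0,0,1],[0,0,0,0,1],[0,0,0,0,1],[0,0,0,0,1]]]'
python3 plan.py .496 -.138 .030 -11.8 1
```

```text
time: 7.73
position: [0.4976, -0.1378, 0.0304]
tool_rot: [0.558, 0.437, -0.54, 0.454]
ft_force: [1.1, -0.2, 1.4]
grip_width: 0.05
t 7.73 pos [ 0.4976 -0.1378  0.0304] psi -11.9 tilt [ 0.034 -0.003 -0.999] w 0.05 F [ 1.1 -0.2  1.4] D mm [-1.6 -0.2 -0.4] dpsi 0.1 rows 1
[0.04, -0.16, 0.05, -0.002]
```

```bash
python3 -m inch '[[[-1,0,0,0,1],[-2,0,0,0,1],[-3,0,0,0,1],[-3.5,0,0,0,1],[-3.5,0,0,0,1],[-3.5,0,-1,0,1],[-3.5,-1,-1,0,1],[-3,-2,-1,0,1]]]'
python3 -m inch '[[[-3,-1,0,0,1],[0,0,0,0,1]]]'
python3 - <<'E'
from h import *
snap('wrist','pics/w5.png'); snap('top','pics/t5.png'); print(robot.get_obs()['position'])
E
```

```text
time: 8.4
position: [0.4624, -0.1007, 0.2656]
tool_rot: [0.556, 0.443, -0.545, 0.445]
ft_force: [1.0, 0.0, 1.0]
grip_width: 0.0868
time: 8.57
position: [0.4497, -0.0963, 0.3031]
tool_rot: [0.556, 0.442, -0.543, 0.448]
ft_force: [0.6, 0.5, -0.2]
grip_width: 0.087
[ 0.44877826 -0.09597362  0.29888626]
```

View pics/w5.png

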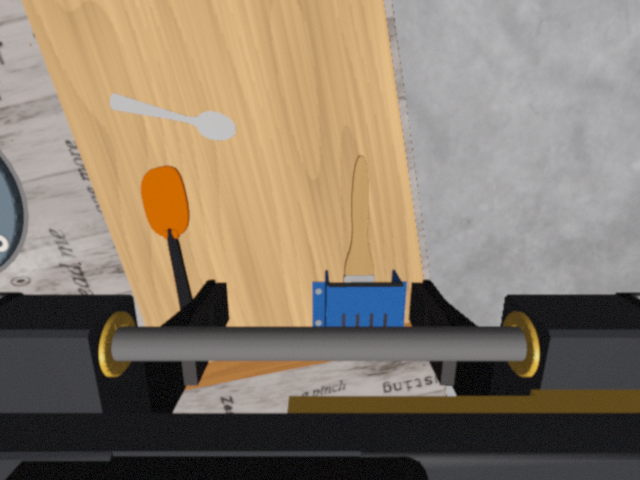

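Run:
```python
from h import *
f='pics/w5.png'
e=unproj(f,[(361,157),(345,276),(374,276),(327,284),(405,284)],[.024,.03,.03,.073,.073]); print(e.round(4))
c=(e[1]+e[2])/2; d=c-e[0]; print('len to collar (143)',np.linalg.norm(d[:2]),'heading',np.degrees(np.arctan2(d[1],d[0])))
m2=(e[3]+e[4])/2; print('mouth now',m2); w=e[4]-e[3]; print(np.linalg.norm(w),np.degrees(np.arctan2(w[1],w[0]))-90)
for m in (np.array([.485,-.191]),m2[:2]):
    u=np.array([np.cos(np.radians(-101.8)),np.sin(np.radians(-101.8))])
    for p,l in((e[0],212),(c,69)): print('tip depth mm',((p[:2]-m)@u)*1e3+l,'lateral',((p[:2]-m)@np.array([-u[1],u[0]]))*1e3)
im=cv2.imread('pics/t5.png'); cv2.imwrite('pics/t5c.png',cv2.resize(im[170:300,330:510],None,fx=4.4,fy=4.4,interpolation=cv2.INTER_CUBIC))
```

```text
[[ 0.5124 -0.0554  0.024 ]
 [ 0.4669 -0.1913  0.03  ]
 [ 0.5018 -0.199   0.03  ]
 [ 0.4451 -0.179   0.073 ]
 [ 0.53   -0.1979  0.073 ]]
len to collar (143) 0.14252174687315847 heading -101.34719633749899
mouth now [ 0.48758498 -0.18845472  0.073     ]
0.08697339125792314 -102.53723776778207
tip depth mm 73.70342040406811 lateral -0.8869653532226812
tip depth mm 73.22071662686469 lateral 0.23936014160974287
tip depth mm 76.72353217088619 lateral -2.8968181557322636
tip depth mm 76.24082839368278 lateral -1.7704926608998386
```

View pics/t5c.png

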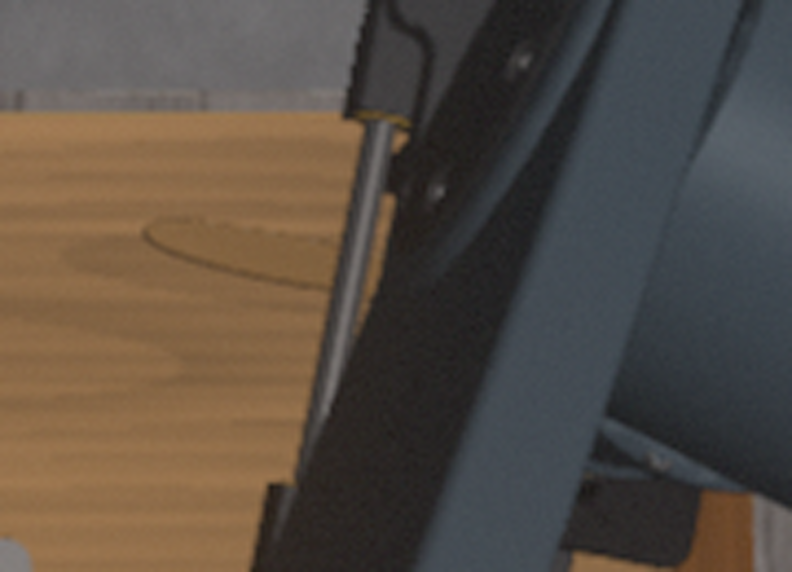

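```bash
python3 -m inch '[[[0,0,0,0,1],[0,0,0,0,1]]]'; python3 -c "
from rig import robot; print(robot.hand_in())"
```

```text
time: 8.83
position: [0.4474, -0.0955, 0.2972]
tool_rot: [0.555, 0.445, -0.545, 0.444]
ft_force: [0.1, 0.0, -0.2]
grip_width: 0.0869
the job is handed in; nothing more can be done
None
```

The pastry brush is in the dust hood, and I handed the job in at 8.8 s. I gripped it by the handle, lifted it about 15 mm, lined it up with the mouth and slid it in. Then I set it down on the board, let go and raised the gripper well clear.

**Depth:** in the last wrist picture the bristle tip works out at 73–76 mm past the mouth, short of the back wall at 84 mm. The two figures come from two estimates of where the mouth is, about 3–4 mm apart. The bristles are under the roof by both.

**Alignment:** the brush is within about 3 mm of the mouth's centre line. Its heading of −101.3° is within about 1° of the hood's (−101.8° to −102.5°).

**Limits:** no force reading at the end of a move was above about 3 N.

**Checks that failed or were missing:**
- The arm blocked most of the brush and hood in the last top-camera picture, so only the wrist picture confirms the final position.
- The tool was tilted about 2° when I let go. I take the brush to be lying flat because I lowered it to the board before opening, but I did not measure that.

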